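# Check the pump of an empty spray bottle

## Task

The empty trigger-spray bottle lying on its side on the rubber mat is about to be refilled, so first check that its pump still works. Give it at least two full strokes where it lies: squeeze the trigger all the way in towards the neck, hold it there for a moment, and let it spring all the way back out before the next squeeze. Do not lift the bottle, let go of it at the end, still lying flat about where it was, and leave the other things on the mat undisturbed.

Things in the scene. Friction and masses are not known exactly. Their poses are not given: they have to be found in the camera images.
- neck (a point): Middle of the ribbed screw collar (34 mm across, 24 mm long) of the loose white spray bottle, on its long axis. The bottle lies on a broad face with its axis 30 mm above the work surface, 26 mm above the 4 mm mat. Axes: x along the bottle from sprayer to foot, y the way nozzle and trigger point, z up. Starts with the foot away from the robot, x turned at most 0.8 rad from ahead; slides easily.
- foot (a point): Centre of the foot of the lying bottle, 147 mm from neck along its x; same axes. The flat-sided body is 82 mm wide (y) and 52 mm thick (z) from 50 mm past the neck to the foot, with shoulders tapering to the collar. The whole bottle is 207 mm long and weighs 60 to 110 g.
- nozzle (a point): Mouth of the nozzle, at x = -48, y = 58, z = 0 mm from neck; same axes. The nozzle is 20 mm square (x from -58 to -38 mm). The sprayer head behind it is 25 mm thick (z), x from -60 to -20 mm, y from -19 to 26 mm.
- trigger_pivot (a point): Hinge of the trigger in the sprayer head, at x = -36, y = 21, z = 0 mm from neck; same axes. With the bottle lying down the hinge axis is vertical. The trigger is a slightly curved grey blade, 20 mm wide (z) and 6 mm thick, slanting outwards from here to a tip at x = 20, y = 51 mm at rest. Nothing stands outside it.
- trigger_pad (a point): Middle of the trigger's finger rest, inside the blade; at rest at x = 4, y = 37, z = 0 mm from neck; moves with the trigger. With one finger behind the collar (its back is at y = -17 mm) and one outside the trigger, both beside neck and 22 mm wide, the pinch spans about 62 mm at rest and 42 to 46 mm fully in.
- trigger (a joint): Swing of the trigger about its hinge, rad: 0 at rest (out), 0.36 fully squeezed against its stop. A spring returns it; pushing it 46 mm from the hinge takes about 3 N at first and 9 N at the stop.
- flat_upright: Bystander: lime flat-sided spray bottle of the same model, 207 mm tall, loose and standing upright; origin under its foot, z up.
- round_upright: Bystander: blue round spray bottle, 66 mm diameter, 220 mm tall, loose and standing upright; origin under its foot, z up.
- pipe_key: Bystander: chrome pipe key, a hexagonal tubular spanner 160 mm long (x) and 25 mm thick with a 120 mm tommy bar across it, lying loose on the mat; origin under its middle.
- grout_brush: Bystander: compact grout brush 190 mm long (x), 24 mm wide, 32 mm high, lying loose on its bristles; origin under its middle.
- turntable: Fixed foot of the two-tier turntable, origin under its centre. The trays on it are 250 and 230 mm in diameter and spin freely; with their stores they reach 260 mm high.
- carousel (a joint): Bystander: turn of the turntable's trays about the vertical, rad, from any start value; they spin when pushed and stop by friction.

How it is judged:
By the outcome, as a careful person would: the job done as asked, in the order asked, and still so for the second after the job is handed in, with the robot touching nothing.
It also fails if it takes over 38 s, if anything falls off the work surface, if the arm or the gripper's body presses on something with over 40 N, if the wrist force passes 120 N, or if a joint passes its speed limit or range.

## Robot

A 6-joint arm with a two-finger parallel gripper is mounted at the origin on the work surface. World frame = base frame: x ahead of the robot, y to its left, z up, the work surface at z = 0. Lengths are in m, angles in rad, forces in N, time in s.
With the tool pointing down it reaches from about 0.35 to 0.775 m from the base axis. Payload 7.3 kg.
Tool frame: the origin (TCP) lies at the very end of the fingers, on their centre line; the grasp point (between the pads) lies 19 mm behind it (robot.pinch_z is the distance from the TCP to the grasp point, in m); z points along the fingers, y is the line along which they close (so a half turn about z gives the same grasp; the last joint's range is limited). The gripper opens to 92 mm and grips with 3 to 60 N. Pads are 19 mm wide; open, the fingers measure 130 mm over their backs; the gripper's body (75 mm by 190 mm) begins 47 mm behind the grasp point.
Start: joints at [-1.494, 0.342, 1.524, -0, 1.275, -0.146], TCP at [0.116, -0.512, 0.227] pointing down, gripper open.
Joint ranges: [-2.53, 2.53], [-0.77, 2.02], [0.04, 2.7], [-1, 4.14], [0.28, 2.66], [-3.11, 3.11]. Speed limits (rad/s): [2.57, 2.57, 3.14, 3.14, 3.14, 3.14].

## Interface

Orientations are given as [roll, pitch, yaw] about the fixed x, y, z axes, in that order (R = Rz(yaw) Ry(pitch) Rx(roll)).
In Python, from cell import robot gives the robot as it stands.
- The arm moves only by the tool move_arm, never from a script. Its argument "motion" is a list of rows, each a list of 6 numbers: the shift along the tool's x, y, z in units of 0.1 m (1.0 is 0.1 m), then the turn, a rotation vector about the tool's x, y, z in units of pi rad (1.0 is pi rad). In form: [[dx, dy, dz, rx, ry, rz], ...]. A call has 1 to 12 rows; each row is the pose to reach, as a shift and turn from the pose commanded when the call began, along the tool's axes at that moment, turning the shorter way round; what a row does not reach only later rows make up. A row lasts 1/8 s, in which the tool goes at most 62.5 mm and 10.7 degrees, less where a joint would pass 70% of its speed; a pose out of reach is approached as far as the arm can. A call with a number of a shift or a turn outside -1 to 1 is refused whole. A call with a gripper value outside its range is refused whole. "fingers" is the opening, from -1 (shut) to 1 (fully open), set as the call begins (left out, the last holds). The fingers move at their own pace and stop on an object; "newtons" is the grip in N (left out, the last holds). Time passes only in rows, so rows that repeat a pose let the fingers close. It gives the time, the measured TCP pose, the force, the opening and the grip force at its end, in the units of the state.
- robot.observe(): the state, without advancing time (a new reading comes with each control period).
- robot.read_camera(name): name is "scene" or "top"; returns a dict with "image" (420x560x3 uint8, red, green, blue), "range_z" (420x560 float32, m along the optical axis (not along the pixel's ray), 0 where there is no reading), "vfov" (degrees; the focal length in pixels is half the picture's height over the tangent of half this angle, whatever the lens; pixels are square), "cx", "cy" (the principal point, pixels), "extrinsics" (4x4, takes a point from camera to world coordinates). Camera axes: x right, y up, looking along -z (the intrinsics and any distortion apply to the point x, -y, -z); pixel columns grow to the right and rows downward; lengths in m; the calibration is good to about 2 mm. A picture is of the moment at which its call begins.
- robot.hand_in(): hands the job in; it is judged then, once.
The state is a dict: "time": time; "qpos": joint angles; "qvel": joint speeds; "joint_efforts": joint torques, N m; "tool_pos": TCP position; "tool_rot": TCP orientation; "contact_force": force on the tool from outside, world axes, zero at the start; "torque": the same for the moment, N m; "opening": finger opening in m; "grip_force": force on a finger pad.
Only numpy, scipy, OpenCV 4.12 (cv2) and the standard library are available. Lean on these libraries where they do the work, as an engineer would, in place of code of your own. Each camera call takes 0.05 s, during which the arm holds its last target. There are 200 camera calls.

## Working session

There is one attempt and no reset: what is moved stays moved. The work goes in short steps, Python scripts to look and compute and a tool call to move; the robot and the scene stay as the last step left them, time stands still between calls to the robot, and variables do not carry over. Pictures are saved under pics/ and viewed, at most 10 in all, crops included, and the job is handed in when it is done.

Besides the shell and the picture viewer there is one more tool, called after "Request:" as name([rows], argument=value, ...), one row to a line, values as JSON. move_arm: Moves the arm, as the interface text tells. Shifts and turns lie within -1 to 1; 1 stands for 0.1 m of shift or pi rad of turn. Its arguments: {"type":"object","properties":{"motion":{"type":"array"},"fingers":{"type":"number"},"newtons":{"type":"number"}},"required":["motion"]}

```bash
mkdir -p pics; ls; cat > h.py <<'E'
import numpy as np, cv2
from cell import robot
def look(n):
    d=robot.read_camera(n); np.savez(f'pics/{n}.npz',**{k:np.asarray(v) for k,v in d.items()})
    cv2.imwrite(f'pics/{n}.png',d['image'][:,:,::-1]); return d
def cloud(d):
    h,w=d['range_z'].shape; f=h/2/np.tan(np.radians(d['vfov'])/2)
    v,u=np.mgrid[:h,:w]; z=d['range_z']
    p=np.stack([(u-d['cx'])/f*z,-(v-d['cy'])/f*z,-z],-1)
    E=d['extrinsics']; return p@E[:3,:3].T+E[:3,3]
E
python3 - <<'E'
from h import *
for n in('scene','top'):
    d=look(n); print(n,[k for k in d],d['vfov'],d['cx'],d['cy'],np.round(d['extrinsics'],3).tolist())
    np.save(f'pics/{n}_first.npy',cloud(d))
    cv2.imwrite(f'pics/{n}1.png',d['image'][:,:,::-1])
a=[cv2.imread(f'pics/{n}1.png') for n in('scene','top')]
print(robot.observe())
E
```

```text
pics
scene ['image', 'range_z', 'vfov', 'cx', 'cy', 'extrinsics'] 50.89330812546046 276.172964295607 213.53161698564358 [[-0.052, -0.663, 0.746, 1.628], [0.998, -0.048, 0.028, 0.071], [0.017, 0.747, 0.665, 1.011], [0.0, 0.0, 0.0, 1.0]]
top ['image', 'range_z', 'vfov', 'cx', 'cy', 'extrinsics'] 44.28425978526067 274.71592387392667 207.31287892196343 [[0.023, 0.991, -0.134, 0.327], [-1.0, 0.024, 0.007, 0.034], [0.01, 0.134, 0.991, 1.656], [0.0, 0.0, 0.0, 1.0]]
{'time': 0.1, 'qpos': array([-1.49400282e+00,  3.42645290e-01,  1.52489260e+00, -5.11242047e-06,
        1.27540777e+00, -1.46007264e-01]), 'qvel': array([ 0.00021266, -0.00199038, -0.00315545, -0.00106552, -0.00092866,
       -0.00247398]), 'joint_efforts': array([ 2.03280557e-03, -4.32004452e+01, -2.44692689e+01,  7.18915346e-02,
        5.26349852e-02, -4.82762255e-05]), 'tool_pos': array([ 0.11599418, -0.51166418,  0.22612857]), 'tool_rot': array([-3.14025333e+00, -1.92010953e-04,  2.22802137e-01]), 'contact_force': array([0.81190983, 0.42672757, 0.17684152]), 'torque': array([-0.01022627, -0.02346387, -0.016027  ]), 'grip_force': 0.0, 'opening': 0.09194964636764544}
```

View pics/top1.png

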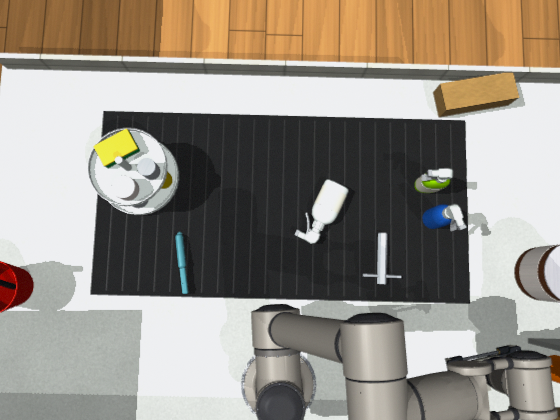

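View pics/scene1.png

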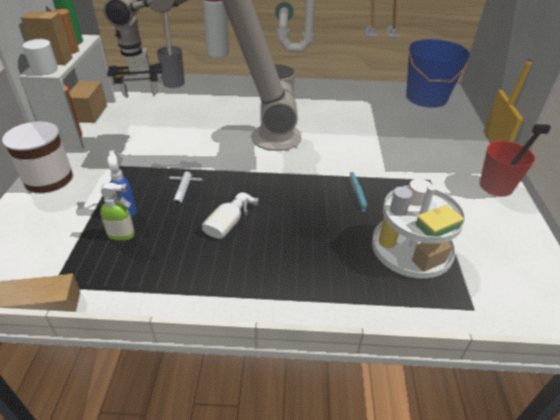

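The top view shows the white bottle with its foot at about (332,186), its collar at (318,226), and the nozzle to the left at (298,234). The key is at (381,258), on the bottle's right. The scene view agrees, with the bottle at (228,215). Next I'll fit the bottle's outline in both clouds.

```bash
cat > fit.py <<'E'
from h import *
from scipy.optimize import minimize
# outline (x,y) mm of bottle frame
parts=[np.array([[50,-41],[147,-41],[147,41],[50,41],[12,17],[-12,17],[-12,-17],[12,-17]]),
 np.array([[-60,-19],[-10,-17],[-10,17],[-20,26],[-60,26]]),np.array([[-58,20],[-38,20],[-38,58],[-58,58]]),
 np.array([[-36,18],[-36,24],[20,54],[20,48]])]
S=2;O=150
def mask():
    m=np.zeros((600,700),np.uint8)
    for p in parts: cv2.fillPoly(m,[np.int32((p+O)*S)],255)
    return m
m=mask(); dout=cv2.distanceTransform(255-m,cv2.DIST_L2,5)/S
def fit(P,x0):
    # points should lie in mask, and mask area should be covered
    mod=np.argwhere(m[::12,::12]>0)[:,::-1]*12/S-O
    from scipy.spatial import cKDTree
    T=cKDTree(P)
    def cost(q):
        c,s=np.cos(q[2]),np.sin(q[2]); R=np.array([[c,-s],[s,c]])
        L=((P-q[:2])@R); u=np.int32((L+O)*S)
        u[:,0]=u[:,0].clip(0,699);u[:,1]=u[:,1].clip(0,599)
        a=dout[u[:,1],u[:,0]]; b=T.query(mod@R.T+q[:2])[0]
        return np.minimum(a,15).mean()+np.minimum(b,15).mean()
    best=min((minimize(cost,[x0[0],x0[1],x0[2]+d],method='Nelder-Mead',options=dict(initial_simplex=np.array([[x0[0],x0[1],x0[2]+d]])+np.array([[0,0,0],[15,0,0],[0,15,0],[0,0,.1]]))) for d in(-.2,0,.2)),key=lambda r:r.fun)
    return best.x,best.fun
E
python3 - <<'E'
from fit import *
allP=[]
for n,(u0,u1,v0,v1) in dict(top=(285,355,170,255),scene=(195,265,185,245)).items():
    d=np.load(f'pics/{n}.npz'); P=np.load(f'pics/{n}_first.npy')[v0:v1,u0:u1].reshape(-1,3)
    im=d['image'][v0:v1,u0:u1].reshape(-1,3).astype(int); 
    mat=np.median(P[:,2]); k=(P[:,2]>0.012)&(im.min(1)>70)
    Q=P[k]*1000; print(n,k.sum(),'mat z',np.percentile(P[im.max(1)<60][:,2],[10,50,90]).round(4),'z pct',np.percentile(Q[:,2],[5,50,90,99]).round(1),'c',Q.mean(0).round(1))
    allP.append(Q)
    mu=Q[:,:2].mean(0); w,V=np.linalg.eigh(np.cov(Q[:,:2].T)); a=V[:,1]*np.sign(V[0,1]); th=np.arctan2(a[1],a[0])
    q,f=fit(Q[:,:2],[*(mu-50*a),th]); print(th.round(3),q.round(3),round(f,2))
Q=np.vstack(allP);q,f=fit(Q[:,:2],q);print('both',q.round(3),f)
np.save('q.npy',q)
# overlay on rectified top view
d=np.load('pics/top.npz'); f=210/np.tan(np.radians(d['vfov'])/2);E=d['extrinsics']
c,s=np.cos(q[2]),np.sin(q[2]);R=np.array([[c,-s],[s,c]])
img=cv2.resize(d['image'][160:265,270:410,::-1].copy(),None,fx=5,fy=5,interpolation=cv2.INTER_CUBIC)
for p in parts:
    w=np.c_[(p@R.T+q[:2])/1000,np.full(len(p),.03)]; k=(w-E[:3,3])@E[:3,:3]
    uv=np.c_[d['cx']-f*k[:,0]/k[:,2],d['cy']+f*k[:,1]/k[:,2]]
    cv2.polylines(img,[np.int32((uv-[270,160]+.5)*5)],True,(0,0,255),1)
cv2.imwrite('pics/ov.png',img)
P=np.load('pics/top_first.npy')
for nm,(u,v) in dict(key=(381,258),keyend=(382,236),keybar=(370,274),brush0=(180,235),lime=(435,180),blue=(440,215)).items(): print(nm,P[v,u].round(3))
E
```

```text
top 1416 mat z [-0.0005  0.0046  0.0097] z pct [36.  50.6 58.8 65.6] c [ 539.4 -129.8   63.2]
-0.535 [ 4.91790e+02 -1.13109e+02 -4.36000e-01] 1.54
scene 1122 mat z [0.0012 0.004  0.0069] z pct [22.6 47.5 56.9 60.8] c [ 573.9 -126.3   54.3]
0.047 [ 4.98443e+02 -1.10394e+02 -4.07000e-01] 2.08
both [ 4.93299e+02 -1.11894e+02 -4.05000e-01] 1.3836056252986562
key [ 0.395 -0.317  0.02 ]
keyend [ 0.464 -0.319  0.027]
keybar [ 0.344 -0.281  0.025]
brush0 [0.452 0.32  0.025]
lime [ 0.626 -0.454  0.141]
blue [ 0.52  -0.465  0.147]
```

View pics/ov.png

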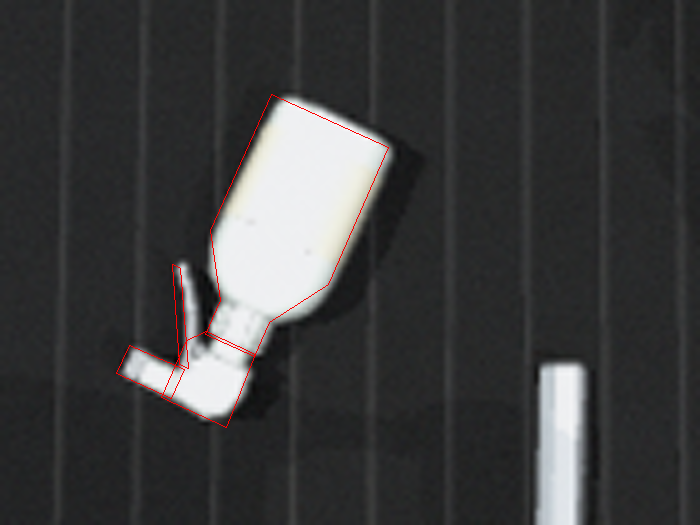

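The overlay sits about 1.5 px (roughly 4 mm) to the left of the bottle; its collar is at (243,322) in this crop. I'll refit on the image silhouette and work out the first moves.

```bash
cat > sil.py <<'E'
from fit import *
from scipy.spatial.transform import Rotation as Ro
def uvs(d,q,p,z=.03):
    f=210/np.tan(np.radians(d['vfov'])/2);E=d['extrinsics'];c,s=np.cos(q[2]),np.sin(q[2])
    w=np.c_[(p@np.array([[c,s],[-s,c]])+q[:2])/1000,np.full(len(p),z)]; k=(w-E[:3,3])@E[:3,:3]
    return np.c_[d['cx']-f*k[:,0]/k[:,2],d['cy']+f*k[:,1]/k[:,2]]
def silfit(d,q0,box=(270,360,165,260),parts=parts,K=8):
    u0,u1,v0,v1=box; g=d['image'][v0:v1,u0:u1].max(2).astype(float)
    g=np.clip((g-60)/(200-60),0,1)
    g=cv2.resize(g,None,fx=K,fy=K,interpolation=cv2.INTER_LINEAR)
    def cost(q):
        m=np.zeros(g.shape,np.uint8)
        for p in parts: cv2.fillPoly(m,[np.int32(((uvs(d,q,p)-[u0,v0]+.5)*K))],1)
        return np.abs(cv2.GaussianBlur(m.astype(np.float32),(0,0),K*.6)-g).sum()/K**2
    r=min((minimize(cost,np.array(q0)+e,method='Nelder-Mead',options=dict(initial_simplex=np.array(q0)+e+np.array([[0,0,0],[6,0,0],[0,6,0],[0,0,.06]]))) for e in([0,0,0],[3,-5,-.05],[-3,-5,.05])),key=lambda r:r.fun)
    return r.x,r.fun
def rel(q,xb,yb,z):
    "shift in tool axes (0.1 m) and turn (pi) from the present tool pose to bottle-frame point"
    o=robot.observe(); R=Ro.from_euler('xyz',o['tool_rot']); c,s=np.cos(q[2]),np.sin(q[2])
    t=np.array([q[0]+c*xb-s*yb,q[1]+s*xb+c*yb,z*1000])/1000
    tr=(R.inv()*Ro.from_euler('xyz',[np.pi,0,q[2]])).as_rotvec()/np.pi
    return t.round(4),(R.inv().apply(t-o['tool_pos'])*10).round(3),tr.round(4)
E
python3 - <<'E'
from sil import *
d=dict(np.load('pics/top.npz')); q,f=silfit(d,np.load('q.npy')); print(q.round(3),f); np.save('q.npy',q)
print(rel(q,0,14,.15))
img=cv2.resize(d['image'][160:265,270:410,::-1].copy(),None,fx=5,fy=5,interpolation=cv2.INTER_CUBIC)
for p in parts: cv2.polylines(img,[np.int32((uvs(d,q,p)-[270,160]+.5)*5)],True,(0,0,255),1)
cv2.imwrite('pics/ov2.png',img)
E
```

```text
[ 4.93871e+02 -1.15217e+02 -4.08000e-01] 139.85811348811208
(array([ 0.4994, -0.1024,  0.15  ]), array([ 4.644, -3.144,  0.766]), array([-4.000e-04,  1.000e-04,  2.008e-01]))
```

View pics/ov2.png

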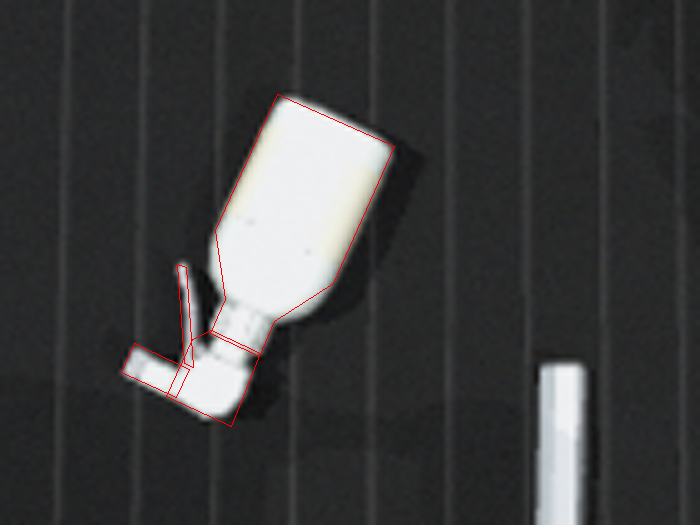

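The refit matches the body, the collar at (243,325) and the trigger tip at (181,265) to within about 1 px. I'm moving over now.

Request:
move_arm([
  [0.45,-0.3,0,0,0,0],
  [0.93,-0.63,0,0,0,0],
  [0.93,-0.63,0,0,0,0],
], fingers=1, newtons=20)

```text
time: 0.48
tool_pos: [0.1947, -0.4273, 0.2266]
tool_rot: [-3.14, -0.001, 0.227]
contact_force: [-0.5, -0.3, -0.4]
opening: 0.0917
grip_force: 0.0
```

Request:
move_arm([
  [0.45,-0.3,0,0,0,0],
  [0.93,-0.63,0,0,0,0],
  [0.93,-0.63,0,0,0,0],
])

```text
time: 0.85
tool_pos: [0.2711, -0.3461, 0.2267]
tool_rot: [-3.141, -0.0, 0.227]
contact_force: [0.4, -0.6, -0.4]
opening: 0.0919
grip_force: 0.0
```

Request:
move_arm([
  [0.45,-0.3,0,0,0,0],
  [0.93,-0.63,0,0,0,0],
  [0.93,-0.63,0,0,0,0],
])

```text
time: 1.23
tool_pos: [0.3477, -0.2648, 0.2266]
tool_rot: [-3.142, -0.0, 0.227]
contact_force: [-0.9, -0.1, -1.0]
opening: 0.0918
grip_force: 0.0
```

Request:
move_arm([
  [0.45,-0.3,0,0,0,0],
  [0.93,-0.63,0,0,0,0],
  [0.93,-0.63,0,0,0,0],
])

```text
time: 1.6
tool_pos: [0.4245, -0.1836, 0.2264]
tool_rot: [3.141, -0.0, 0.226]
contact_force: [-0.6, -0.2, -0.6]
opening: 0.092
grip_force: 0.0
```

Request:
move_arm([
  [0.25,-0.15,0.2,0,0,0.05],
  [0.45,-0.3,0.4,0,0,0.1],
  [0.7,-0.45,0.6,0,0,0.15],
  [0.9,-0.6,0.7,0,0,0.2],
  [0.92,-0.62,0.77,0,0,0.2],
  [0.92,-0.62,0.77,0,0,0.2],
])

```text
time: 2.35
tool_pos: [0.4983, -0.1049, 0.1492]
tool_rot: [3.141, 0.001, -0.404]
contact_force: [-0.3, -0.4, -0.0]
opening: 0.0922
grip_force: 0.0
```

```bash
python3 - <<'E'
from sil import *
q=np.load('q.npy'); o=robot.observe(); print(o['time'],o['tool_pos'],o['tool_rot'],o['contact_force']); print(rel(q,0,14,.012))
a=look('scene'); b=look('top')
A=cv2.resize(a['image'][120:270,170:320,::-1],(400,400)); B=cv2.resize(b['image'][150:270,260:380,::-1],(400,400))
cv2.imwrite('pics/c1.png',np.hstack([A,B]))
E
```

```text
2.35 [ 0.49832679 -0.10492158  0.14916988] [ 3.14076259e+00  1.34758044e-03 -4.04215948e-01] [-0.30874298 -0.35534062 -0.02398657]
(array([ 0.4994, -0.1024,  0.012 ]), array([ 0.002, -0.029,  1.372]), array([0.0003, 0.0004, 0.0012]))
```

View pics/c1.png

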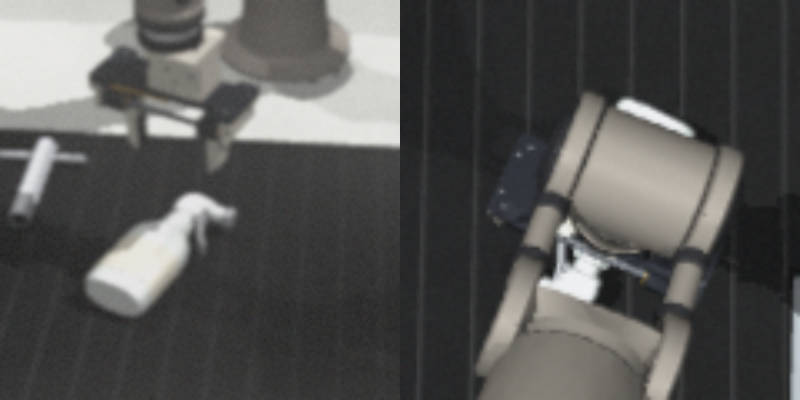

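In the scene crop the open fingers straddle the sprayer line, above and behind it. The top crop shows the gripper centred over the collar, so I'm descending.

Request:
move_arm([
  [0,-0.03,0.4,0,0,0],
  [0,-0.03,0.8,0,0,0],
  [0,-0.03,0.9,0,0,0],
])

```text
time: 2.82
tool_pos: [0.4989, -0.1009, 0.0583]
tool_rot: [3.141, 0.003, -0.405]
contact_force: [-0.7, 0.4, 0.0]
opening: 0.0917
grip_force: 0.0
```

Request:
move_arm([
  [0,0,0.15,0,0,0],
  [0,0,0.3,0,0,0],
  [0,0,0.45,0,0,0],
  [0,0,0.45,0,0,0],
  [0,0,0.45,0,0,0],
])

```text
time: 3.45
tool_pos: [0.5006, -0.1006, 0.0149]
tool_rot: [3.142, -0.0, -0.405]
contact_force: [0.1, -0.8, 0.2]
opening: 0.0919
grip_force: 0.0
```

```bash
python3 - <<'E'
from sil import *
q=np.load('q.npy'); o=robot.observe(); print(o['time'],o['tool_pos'],o['tool_rot'],o['contact_force']); print(rel(q,0,14,.013))
a=look('scene')
A=cv2.resize(a['image'][160:250,190:290,::-1],(800,600),interpolation=cv2.INTER_CUBIC)
cv2.imwrite('pics/c2.png',A)
E
```

```text
3.45 [ 0.5006345  -0.10059523  0.01491825] [ 3.14150865e+00 -4.83598445e-04 -4.05320407e-01] [ 0.07552285 -0.77742604  0.18710965]
(array([ 0.4994, -0.1024,  0.013 ]), array([-0.004,  0.021,  0.019]), array([ 0.    , -0.0002,  0.0009]))
```

View pics/c2.png

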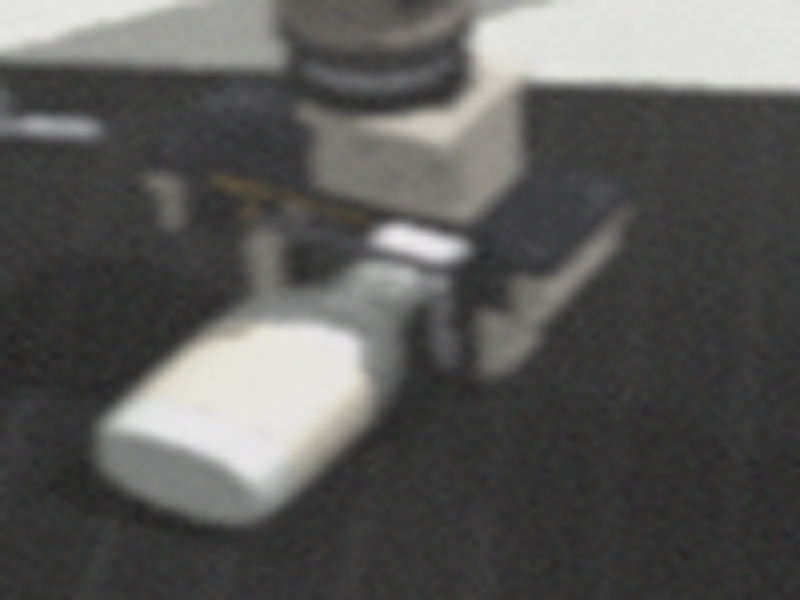

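In this crop the collar is at (400,280) and the trigger at (445,330). Both lie between the left finger (265,280) and the right finger (500,340). I'll centre, close to first contact, then squeeze.

Request:
move_arm([
  [0,0.02,0.02,0,0,0],
  [0,0.02,0.02,0,0,0],
  [0,0.02,0.02,0,0,0],
  [0,0.02,0.02,0,0,0],
], fingers=0.4, newtons=20)

```text
time: 4.0
tool_pos: [0.4997, -0.1025, 0.0128]
tool_rot: [3.141, -0.001, -0.406]
contact_force: [-0.9, -0.3, 0.6]
opening: 0.0647
grip_force: 5.2
```

Request:
move_arm([
  [0,0,0,0,0,0],
  [0,0,0,0,0,0],
  [0,0,0,0,0,0],
  [0,0,0,0,0,0],
  [0,0,0,0,0,0],
  [0,0,0,0,0,0],
  [0,0,0,0,0,0],
  [0,0,0,0,0,0],
], fingers=-0.2, newtons=20)

```text
time: 5.0
tool_pos: [0.4996, -0.1024, 0.0127]
tool_rot: [3.142, -0.0, -0.406]
contact_force: [-0.1, -0.7, 0.9]
opening: 0.0521
grip_force: 19.7
```

Request:
move_arm([
  [0,0,0,0,0,0],
  [0,0,0,0,0,0],
  [0,0,0,0,0,0],
  [0,0,0,0,0,0],
], fingers=-0.2, newtons=30)

```text
time: 5.5
tool_pos: [0.4996, -0.1024, 0.0128]
tool_rot: [3.142, -0.0, -0.405]
contact_force: [-0.0, -0.5, 1.7]
opening: 0.0506
grip_force: 45.4
```

```bash
python3 - <<'E'
from sil import *
a=look('scene'); b=look('top')
A=cv2.resize(a['image'][170:250,195:275,::-1],(400,400),interpolation=cv2.INTER_CUBIC); B=cv2.resize(b['image'][170:260,270:360,::-1],(400,400),interpolation=cv2.INTER_CUBIC)
cv2.imwrite('pics/c3.png',np.hstack([A,B]))
E
```

```text
(no output)
```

View pics/c3.png

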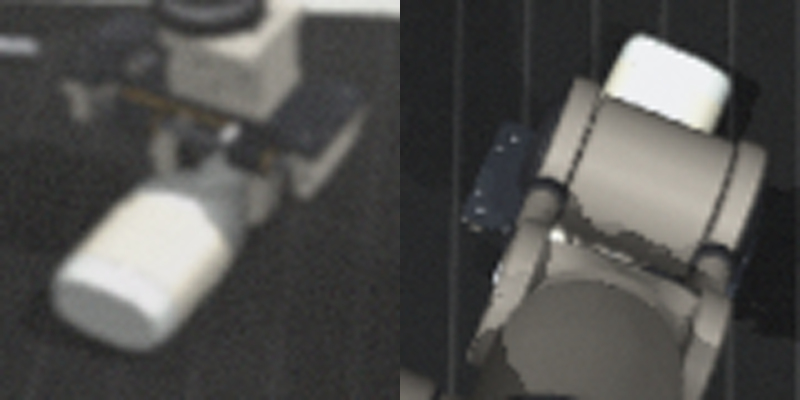

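The top crop shows the foot corners at about (324,178) and (345,187) px, so the bottle has barely moved. The opening stays near 51 mm at high force, against an expected 42–46 mm. That fits the fingers sitting about 7 mm too far towards the shoulder. I'll release, shift back and retry.

Request:
move_arm([
  [0,0,0,0,0,0],
  [0,0,0,0,0,0],
  [0,0,0,0,0,0],
  [0,0,0,0,0,0],
  [0,0,0,0,0,0],
  [-0.07,0,0,0,0,0],
  [-0.07,0,0,0,0,0],
  [-0.07,0,0,0,0,0],
], fingers=0.8, newtons=15)

```text
time: 6.6
tool_pos: [0.4932, -0.0996, 0.0128]
tool_rot: [3.142, -0.0, -0.406]
contact_force: [0.1, -0.6, -0.9]
opening: 0.0825
grip_force: 0.0
```

Request:
move_arm([
  [0,0,0,0,0,0],
  [0,0,0,0,0,0],
  [0,0,0,0,0,0],
  [0,0,0,0,0,0],
], fingers=0.4)

```text
time: 7.1
tool_pos: [0.4931, -0.0996, 0.0127]
tool_rot: [3.141, -0.0, -0.406]
contact_force: [0.1, -0.4, 0.6]
opening: 0.0643
grip_force: 0.0
```

Request:
move_arm([
  [0,0,0,0,0,0],
  [0,0,0,0,0,0],
  [0,0,0,0,0,0],
  [0,0,0,0,0,0],
  [0,0,0,0,0,0],
  [0,0,0,0,0,0],
], fingers=-0.2, newtons=20)

```text
time: 7.85
tool_pos: [0.4932, -0.0996, 0.0127]
tool_rot: [3.141, -0.0, -0.406]
contact_force: [-0.3, -0.5, -0.8]
opening: 0.0402
grip_force: 19.5
```

The span is now 40 mm, a full squeeze. I'll release, nudge 3 mm forward to sit at the collar's middle, and do the strokes with holds.

Request:
move_arm([
  [0,0,0,0,0,0],
  [0,0,0,0,0,0],
  [0,0,0,0,0,0],
  [0,0,0,0,0,0],
  [0,0,0,0,0,0],
  [0,0,0,0,0,0],
  [0.03,0,0,0,0,0],
  [0.03,0,0,0,0,0],
  [0.03,0,0,0,0,0],
  [0.03,0,0,0,0,0],
], fingers=0.8)

```text
time: 9.1
tool_pos: [0.4958, -0.1008, 0.0127]
tool_rot: [3.141, 0.0, -0.405]
contact_force: [-0.6, 0.2, -0.1]
opening: 0.0824
grip_force: 0.0
```

Request:
move_arm([
  [0,0,0,0,0,0],
  [0,0,0,0,0,0],
  [0,0,0,0,0,0],
  [0,0,0,0,0,0],
  [0,0,0,0,0,0],
  [0,0,0,0,0,0],
  [0,0,0,0,0,0],
  [0,0,0,0,0,0],
  [0,0,0,0,0,0],
  [0,0,0,0,0,0],
], fingers=-0.2, newtons=22)

```text
time: 10.35
tool_pos: [0.4959, -0.1008, 0.0127]
tool_rot: [3.142, -0.0, -0.405]
contact_force: [-0.6, -0.7, -0.2]
opening: 0.0404
grip_force: 21.5
```

```bash
python3 - <<'E'
from sil import *
a=look('scene'); b=look('top')
A=cv2.resize(a['image'][170:250,195:275,::-1],(400,400),interpolation=cv2.INTER_CUBIC); B=cv2.resize(b['image'][170:260,270:360,::-1],(400,400),interpolation=cv2.INTER_CUBIC)
cv2.imwrite('pics/c4.png',np.hstack([A,B]))
E
```

```text
(no output)
```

View pics/c4.png

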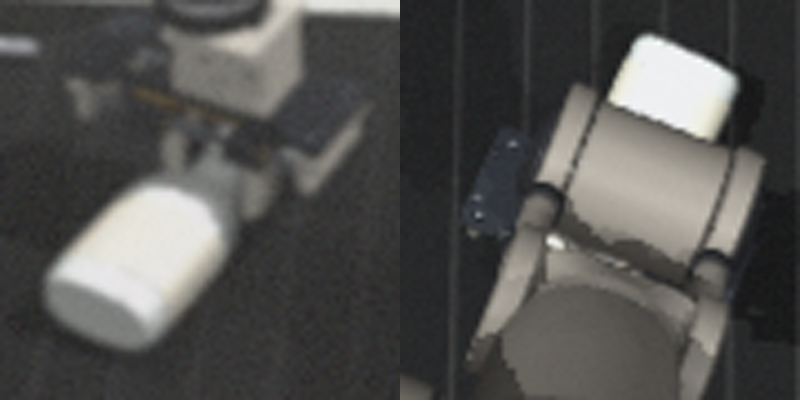

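The span is 40 mm again at 21.5 N, so the trigger is fully in. The foot's far edge runs from (640,35) to (738,75) in the right crop, close to its start position. One more stroke, then I withdraw.

Request:
move_arm([
  [0,0,0,0,0,0],
  [0,0,0,0,0,0],
  [0,0,0,0,0,0],
  [0,0,0,0,0,0],
  [0,0,0,0,0,0],
  [0,0,0,0,0,0],
  [0,0,0,0,0,0],
  [0,0,0,0,0,0],
  [0,0,0,0,0,0],
  [0,0,0,0,0,0],
], fingers=0.8)

```text
time: 11.7
tool_pos: [0.4959, -0.1008, 0.0127]
tool_rot: [3.142, -0.0, -0.405]
contact_force: [-0.4, 0.2, -0.5]
opening: 0.0826
grip_force: 0.0
```

Request:
move_arm([
  [0,0,0,0,0,0],
  [0,0,0,0,0,0],
  [0,0,0,0,0,0],
  [0,0,0,0,0,0],
  [0,0,0,0,0,0],
  [0,0,0,0,0,0],
  [0,0,0,0,0,0],
  [0,0,0,0,0,0],
  [0,0,0,0,0,0],
  [0,0,0,0,0,0],
], fingers=-0.2, newtons=22)

```text
time: 12.95
tool_pos: [0.4959, -0.1008, 0.0127]
tool_rot: [3.142, -0.0, -0.406]
contact_force: [0.1, -0.3, 0.4]
opening: 0.0402
grip_force: 21.6
```

Request:
move_arm([
  [0,0,0,0,0,0],
  [0,0,0,0,0,0],
  [0,0,0,0,0,0],
  [0,0,0,0,0,0],
  [0,0,0,0,0,0],
  [0,0,0,0,0,0],
  [0,0,0,0,0,0],
  [0,0,0,0,0,0],
  [0,0,0,0,0,0],
  [0,0,0,0,0,0],
], fingers=1)

```text
time: 14.2
tool_pos: [0.4959, -0.1008, 0.0127]
tool_rot: [3.141, -0.0, -0.405]
contact_force: [-0.3, -0.3, -0.3]
opening: 0.0918
grip_force: 0.0
```

Now lifting straight up and moving aside, to clear the top view for a check.

Request:
move_arm([
  [0,0,-0.3,0,0,0],
  [0,0,-0.6,0,0,0],
  [0,0,-1,0,0,0],
  [0,0,-1,0,0,0],
])

```text
time: 14.7
tool_pos: [0.4977, -0.1014, 0.1155]
tool_rot: [-3.141, -0.006, -0.405]
contact_force: [-0.9, 0.0, -0.0]
opening: 0.0918
grip_force: 0.0
```

Request:
move_arm([
  [0,-0.3,-0.4,0,0,0],
  [0,-0.6,-0.8,0,0,0],
  [0,-1,-1,0,0,0],
  [0,-1,-1,0,0,0],
])

```text
time: 15.2
tool_pos: [0.5364, -0.007, 0.2133]
tool_rot: [-3.141, -0.002, -0.402]
contact_force: [-0.0, -0.3, -0.8]
opening: 0.0917
grip_force: 0.0
```

Request:
move_arm([
  [0,-0.4,0,0,0,0],
  [0,-0.8,0,0,0,0],
  [0,-1,0,0,0,0],
  [0,-1,0,0,0,0],
])

```text
time: 15.7
tool_pos: [0.5744, 0.0831, 0.2114]
tool_rot: [3.14, 0.002, -0.404]
contact_force: [0.6, -0.5, 0.0]
opening: 0.0922
grip_force: 0.0
```

```bash
python3 - <<'E'
from sil import *
b=look('top'); q0=np.load('q.npy'); print(robot.observe()['time'])
print('before',q0.round(3)); q,f=silfit(b,q0); print('after',q.round(3),f)
B=cv2.resize(b['image'][100:310,80:480,::-1],None,fx=2,fy=2,interpolation=cv2.INTER_CUBIC)
for p in parts: cv2.polylines(B,[np.int32((uvs(b,q0,p)-[80,100]+.5)*2)],True,(0,0,255),1)
cv2.imwrite('pics/c5.png',B)
E
```

```text
15.75
before [ 4.93871e+02 -1.15217e+02 -4.08000e-01]
after [ 497.407 -115.182   -0.502] 591.2453784171133
```

View pics/c5.png

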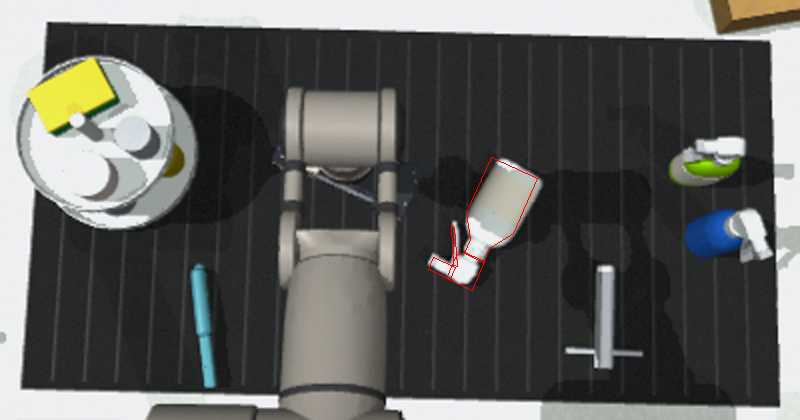

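The bottle lies flat within a few mm of its original outline (red), turned a few degrees. The trigger is back out at (455,240). The key, brush, upright bottles and turntable look untouched, and the arm is clear.

```bash
python3 -c "
from cell import robot
print(robot.hand_in())"
```

```text
the job is handed in; nothing more can be done
None
```

I gave the bottle three trigger strokes that looked full, each held and then fully released, and handed it in lying flat within a few mm of its start, turned a few degrees, with the other things looking undisturbed. "Fully in" is inferred from the 40 mm finger span under about 20 N (expected 42–46 mm). An earlier first squeeze was off-centre and reached 45 N of grip before I repositioned.

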